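Nest a loose cable-support angle into its mate in the sloping tray

ROBOT

A 7-joint arm with a two-finger parallel gripper is mounted at the origin on the work surface. World frame = base frame: x ahead of the robot, y to its left, z up, the work surface at z = 0. Lengths are in m, angles in rad, forces in N, time in s.
With the tool pointing down it reaches from about 0.4 to 0.9 m from the base axis. Payload 5.5 kg.
Tool frame: the origin (TCP) lies midway between the tips of the shut fingers; the grasp point (between the pads) lies 19 mm behind it (ctrl.pinch_z is the distance from the TCP to the grasp point, in m); z points along the fingers, y is the line along which they close (so a half turn about z gives the same grasp; the last joint's range is limited). The gripper opens to 85 mm and grips with 20 to 120 N. Pads are 22 mm wide; open, the fingers measure 114 mm over their backs; the gripper's body (76 mm by 85 mm) begins 54 mm behind the grasp point. The pads swing forward as they close: fully open they stand 13 mm farther back than shut.
Start: joints at [-1.018, 0.501, -0.427, 1.55, 0.221, 1.138, -0.21], TCP at [0.186, 0.623, 0.231] pointing down, gripper open.
Joint ranges: [-2.88, 2.88], [-0.31, 2.03], [-1.54, 1.56], [0.2, 2.42], [-1.41, 4.55], [0.19, 2.02], [-2.57, 2.57]. Speed limits (rad/s): [2.57, 2.57, 3.14, 3.14, 3.14, 3.14, 3.14].

INTERFACE

Orientations are given as a unit quaternion [x, y, z, w].
In Python, from cell import ctrl gives the robot as it stands.
- The arm moves only by the tool jog_arm, never from a script. Its argument "steps" is a list of rows, each an object with "dp": the shift along the tool's x, y, z in mm, a list of three; "delta_rot": the turn, a rotation vector about the tool's x, y, z in degrees, a list of three; "grip": the opening, from 0 (shut) to 1 (fully open). A call has 1 to 20 rows; each row shifts and turns the commanded pose from where the row before left it, along the tool's axes as they then stand; what a row does not reach is not made up. A row lasts 1/8 s, in which the tool goes at most 62.5 mm and 10.7 degrees, less where a joint would pass 70% of its speed; a pose out of reach is approached as far as the arm can. A call with a gripper value outside its range is refused whole. The fingers move at their own pace and stop on an object; "squeeze" is the grip in N (left out, the last holds). Time passes only in rows, so rows that do not move let the fingers close. It gives the time, the measured TCP pose, the force, the opening and the grip force at its end, in the units of the state.
- ctrl.sense(): the state, without advancing time (a new reading comes with each control period).
- ctrl.snapshot(name): name is "scene" or "top" or "wrist"; returns a dict with "image" (384x512x3 uint8, blue, green, red), "range_z" (384x512 float32, m along the optical axis (not along the pixel's ray), 0 where there is no reading), "fovy" (degrees; the focal length in pixels is half the picture's height over the tangent of half this angle, whatever the lens; pixels are square), "cx", "cy" (the principal point, pixels), "dist_coeffs" ([k1, k2, p1, p2, k3] as OpenCV has them; the pictures are not rectified), "view" (4x4, takes a point from world to camera coordinates). Camera axes: x right, y down, z forward; pixel columns grow to the right and rows downward; lengths in m; the calibration is good to about 2 mm. A picture is of the moment at which its call begins.
- ctrl.hand_in(): hands the job in; it is judged then, once.
Trained networks look in a picture, given as the dict that the camera call returned (one of the last four; its "shot" number tells which), for a name from the list of things; names that differ only in an ending like _2 or _b are one class to them, and where a whole thing is asked for, a point or a joint stands for the part that bears it (a point fixed in the world has none). Each returns a list of dicts, best first, with "conf" (0 to 1); they miss things now and then, are a little off and sometimes report something else, mostly with a low value. They report only what shows in the picture. A call takes as long as a camera call. They do not tell look-alikes from the thing itself.
- ctrl.recognise(picture, label): "uv" ([column, row] in pixels, amid what is visible of it).
- ctrl.mark_of(picture, label): "uv" ([column, row] in pixels: a listed point, or the origin of a listed thing).
The state is a dict: "time": time; "q": joint angles; "dq": joint speeds; "effort": joint torques, N m; "position": TCP position; "tcp_rot": TCP orientation; "contact_force": force on the tool from outside, world axes, zero at the start; "moment": the same for the moment, N m; "width": finger opening in m; "grasp_force": force on a finger pad.
Only numpy, scipy, OpenCV 4.12 (cv2) and the standard library are available. Lean on these libraries where they do the work, as an engineer would, in place of code of your own. Each camera call takes 0.05 s, during which the arm holds its last target. There are 200 camera calls.

TASK

Put the loose yellow angle away with its mate in the sloping tray: pick it up, tip it to the slope of the tray and lay it corner-first into the V of the yellow angle already there, keeping hold of it until both its legs lie on its mate's legs. Then slide it fully home along the V, up against the tray's end plate, so that the two lie nested with their ends flush; let go, and leave the other things where they are.

Things in the scene. Friction and masses are not known exactly. Their poses are not given: they have to be found in the camera images.
- loose_leg (a point): Loose yellow fibreglass angle (L-section), 170 mm long, legs 50 mm wide and 8 mm thick, 0.18-0.3 kg, lying with one leg flat, the other upright on the robot's side, turned up to 0.3 rad. Point: centre of the upright leg, 25 mm up. y along the section, z up the upright leg, x square off it over the flat leg. Outer corner at x -4, z -25 mm; flat leg x -4 to 46, z -25 to -17; ends y -85, +85 mm.
- mate_leg (a point): The mate: an identical angle, loose in the tray, corner down; same point and axes. Its z leg leans on the tray's lip, 30 degrees back from vertical towards the robot; x runs up the sloping floor away from the robot, y along the tray to the end plate, which its +y end touches. Nested and home, the loose angle's point is at x +8, y 0, z +8 mm in these axes, its axes parallel to these.
- mate_end (a point): Middle of the outer corner line at the mate's open (-y) end; axes as for the mate. Over the mate's length no finger fits between the two upright legs, so while it is being laid in the V the loose angle can be held by its upright leg only where it still overhangs this end. Beyond this end, and below it down to the table, there is nothing.
- tray_corner (a point): Fixed bright sheet-metal tray on two dark feet screwed to the table. Point: middle of the inner corner line of floor and lip, 85 mm above the table. Axes level: z up, y along the tray to the end plate, x away from the robot. The floor rises 30 degrees towards +x, 80 mm deep with an 18 mm upstand; the lip, 40 mm high, stands square to the floor. Both stop at y = -80 mm, the open end.
- tray_plate (a point): The tray's upright end plate, which closes its +y end: 83 mm deep and 63 mm high above the sloping floor. Point: on its inner face, at the tray's inner corner, 86 mm from the middle of the tray. Axes level, as for the tray. Nested angles are pushed along +y until they meet this face.
- short_leg (a point): Bystander: a shorter grey angle, 110 mm long, legs 40 mm, 5 mm thick, lying on the table like the loose one. The point is the centre of its upright leg, 20 mm above the table; axes as for the yellow angles.
- cleaver: Bystander: black fibre cleaver, 75 x 60 mm, 52 mm high; origin under its centre.
- alcohol: Bystander: white bottle with a blue cap, 54 mm diameter, 125 mm high; origin under its centre.
- tape: Bystander: black roll of tape lying flat, 90 mm diameter, 19 mm high; origin under its centre.
- driver: Bystander: red-handled screwdriver lying on the table, 190 mm long; x runs along it to the tip.
- sleeves: Bystander: flat blue case with a clear lid, 70 x 100 mm, 23 mm high; origin under its centre.
- stripper: Bystander: yellow-handled stripping pliers lying flat, 160 mm long, 14 mm high; origin near the middle.
Not all that is in view belongs to the job. Leave any green look-alike of the part that bears loose_leg alone.

How it is judged:
On the way, in this order (a step that is already met when the one before it is completed fails the run):
1. The loose angle is picked up, clear of the table, held by the fingers (height (world z) of loose_leg above 0.06 m and contact force between the fingers and loose above 0.5 N), for 0.1 s.
2. Still held by the fingers, the loose angle lies in the V of its mate: each leg within 5 mm of lying on its mate's, turned to the slope within 0.12 rad, with at least 75 mm of its length in the V (x of loose_leg in the frame of mate_leg between 0.003 and 0.013 m and z of loose_leg in the frame of mate_leg between 0.003 and 0.013 m and angle between the y axis of loose_leg and the y axis of mate_leg, either way round below 0.12 rad and angle between the z axis of loose_leg and the z axis of mate_leg, either way round below 0.12 rad and y of loose_leg in the frame of mate_leg between -0.095 and 0.095 m and contact force between the fingers and loose above 0.5 N), for 0.1 s.
At the end, for the whole second after the job is handed in: The loose angle rests nested in its mate in the tray, each leg within 4 mm of lying on its mate's leg and parallel to it within 0.07 rad, its ends within 6 mm of flush with the mate's, the mate within 12 mm of where it started, both at rest and let go (x of loose_leg in the frame of mate_leg between 0.004 and 0.012 m and z of loose_leg in the frame of mate_leg between 0.004 and 0.012 m and angle between the y axis of loose_leg and the y axis of mate_leg, either way round below 0.07 rad and angle between the z axis of loose_leg and the z axis of mate_leg, either way round below 0.07 rad and y of loose_leg in the frame of mate_leg between -0.006 and 0.006 m and distance of mate_leg from where it was at the start of the episode below 0.012 m and linear speed of loose below 0.02 m/s); the robot touches nothing.
It fails at once if The grey angle is shifted by more than 25 mm (distance of short_leg from where it was at the start of the episode above 0.025 m).
It fails at once if Another bystander is shifted by more than 25 mm (distance of any of cleaver, alcohol, tape, driver, sleeves, stripper from where it was at the start of the episode above 0.025 m).
It also fails if it takes over 53 s, if anything falls off the work surface, if the arm or the gripper's body presses on something with over 40 N, if the wrist force passes 120 N, or if a joint passes its speed limit or range.

## Working session

There is one attempt and no reset: what is moved stays moved. The work goes in short steps, Python scripts to look and compute and a tool call to move; the robot and the scene stay as the last step left them, time stands still between calls to the robot, and variables do not carry over. Pictures are saved under pics/ and viewed, at most 10 in all, crops included, and the job is handed in when it is done.

Besides the shell and the picture viewer there is one more tool, called after "Call:" as name(argument=value, ...), one argument or row to a line, values as JSON. jog_arm: Moves the arm, as the interface text tells. Its arguments: {"type":"object","properties":{"steps":{"type":"array"},"squeeze":{"type":"number"}},"required":["steps"]}

```bash
mkdir -p pics; ls
cat > h.py <<'E'
import numpy as np, cv2
from scipy.spatial.transform import Rotation as R
from cell import ctrl
def K(p):
    h=p["image"].shape[0]; f=h/2/np.tan(np.radians(p["fovy"])/2)
    return np.array([[f,0,p["cx"]],[0,f,p["cy"]],[0,0,1]])
def cloud(p):
    h,w=p["range_z"].shape
    u,v=np.meshgrid(np.arange(w),np.arange(h))
    uv=np.stack([u,v],-1).reshape(-1,1,2).astype(float)
    n=cv2.undistortPoints(uv,K(p),np.array(p["dist_coeffs"])).reshape(h,w,2)
    z=p["range_z"]; c=np.dstack([n*z[...,None],z]).astype(float)
    T=np.linalg.inv(np.array(p["view"])); P=c@T[:3,:3].T+T[:3,3]
    P[z<=0]=np.nan
    return P
def proj(p,X):
    V=np.array(p["view"]); rv=cv2.Rodrigues(V[:3,:3])[0]
    return cv2.projectPoints(np.atleast_2d(X).astype(float),rv,V[:3,3],K(p),np.array(p["dist_coeffs"]))[0].reshape(-1,2)
E
python3 - <<'E'
from h import *
print(ctrl.sense())
ims=[]
for n in ["scene","top"]:
    p=ctrl.snapshot(n); P=cloud(p); ims.append(p["image"])
    np.savez(f"{n}.npz",P=P,im=p["image"])
    for l in ["loose_leg","mate_leg","mate_end","tray_corner","tray_plate","short_leg","cleaver","alcohol","tape","driver","sleeves","stripper"]:
        for d in ctrl.mark_of(p,l)[:3]:
            u,v=np.round(d["uv"]).astype(int)
            print(n,l,round(d["conf"],2),u,v,np.round(P[v,u],3) if 0<=u<512 and 0<=v<384 else "")
cv2.imwrite("pics/a.png",ims[0]);cv2.imwrite("pics/b.png",ims[1])
E
```

```text
pics
{'time': 0.0, 'q': array([-1.01779734,  0.50186299, -0.42677201,  1.55144704,  0.22082104,
        1.13831193, -0.2102893 ]), 'dq': array([ 0.00113102,  0.00058191,  0.00034724,  0.00019034, -0.00089687,
        0.00012887, -0.00101027]), 'effort': array([-4.28498279e-04, -5.69502389e+01, -5.81685081e+00, -2.80952293e+01,
        1.04769433e-02,  1.16727658e-02,  4.68793985e-06]), 'position': array([0.18560548, 0.62220988, 0.2302494 ]), 'tcp_rot': array([ 1.44364717e-01,  9.89524057e-01, -9.71264120e-04, -1.62090314e-04]), 'contact_force': array([0.04998433, 0.18864093, 0.35969922]), 'moment': array([-0.0011748 , -0.05102067, -0.07462038]), 'grasp_force': 0.0, 'width': 0.08556280876863531}
scene loose_leg 0.69 322 197 [0.302 0.178 0.041]
scene loose_leg 0.64 182 199 [ 0.609 -0.182  0.03 ]
scene loose_leg 0.59 216 155 [ 0.361 -0.253  0.052]
scene mate_leg 0.65 275 213 [0.538 0.15  0.108]
scene mate_end 0.81 255 211 [0.597 0.12  0.137]
scene tray_corner 0.56 277 219 [0.553 0.169 0.105]
scene tray_plate 0.65 299 230 [0.545 0.244 0.1  ]
scene short_leg 0.94 200 177 [ 0.476 -0.226  0
[... 485 characters left out ...]

top loose_leg 0.79 339 149 [ 0.608 -0.196  0.048]
top mate_leg 0.66 216 172 [0.518 0.16  0.13 ]
top mate_end 0.7 252 168 [0.553 0.066 0.   ]
top tray_corner 0.94 220 167 [0.535 0.152 0.111]
top tray_plate 0.91 193 160 [0.556 0.232 0.102]
top short_leg 0.69 345 191 [ 0.486 -0.222  0.005]
top cleaver 0.44 338 151 [ 0.61  -0.199  0.014]
top alcohol 0.73 163 212 [0.405 0.316 0.081]
top tape 0.86 406 140 [ 0.653 -0.416 -0.004]
top tape 0.52 338 150 [ 0.61  -0.197  0.028]
top driver 0.83 224 208 [0.424 0.147 0.024]
top sleeves 0.73 154 134 [0.652 0.376 0.018]
top stripper 0.87 128 182 [0.499 0.45  0.013]
top stripper 0.3 405 139 [ 0.656 -0.413 -0.002]
top stripper 0.29 191 164 [0.544 0.238 0.098]
```

Run:
```python
import cv2
a=cv2.imread("pics/a.png");b=cv2.imread("pics/b.png")
cv2.imwrite("pics/c.png",cv2.resize(a[120:340,100:400],(795,583),interpolation=3))
cv2.imwrite("pics/d.png",cv2.resize(b[100:300,110:430],(800,500),interpolation=3))
```

```text
(no output)
```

View pics/c.png

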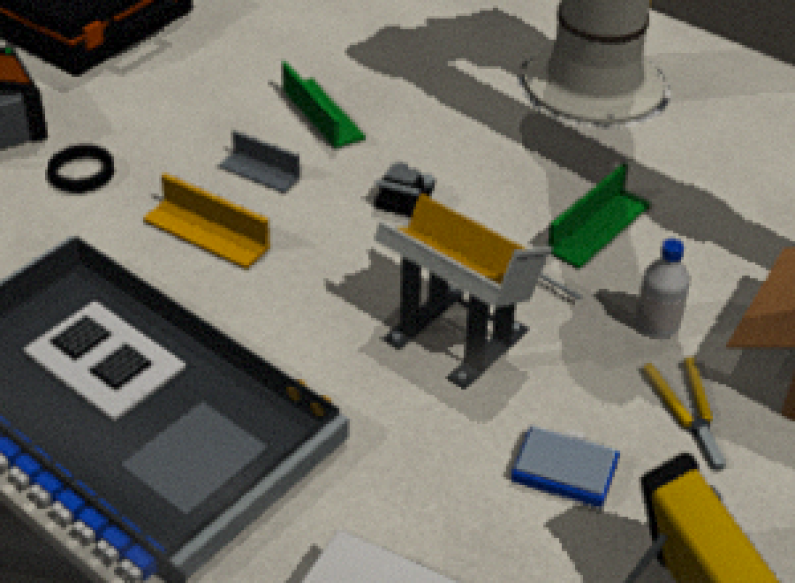

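View pics/d.png

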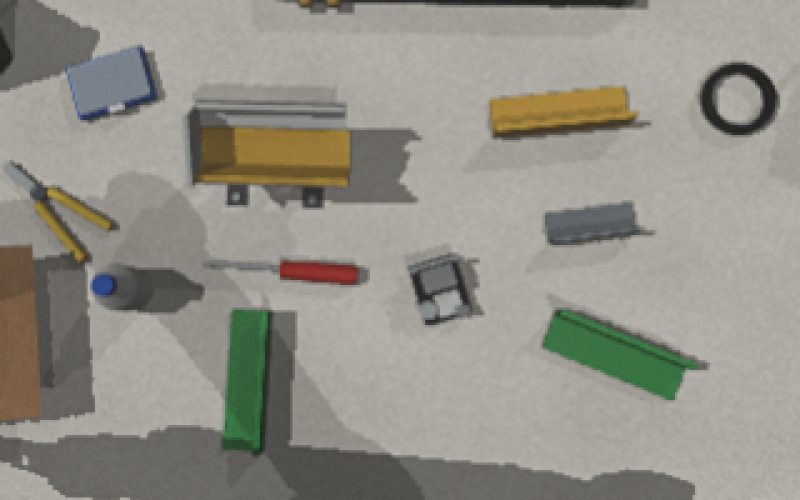

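Top view: the loose yellow angle shows at top px (339,149) and scene px (182,199). The green ones at top px (358,235) and (219,251) are look-alikes. The one at (216,172) is the mate in the tray. Next I fit L-section models to the yellow points.

```bash
cat >> h.py <<'E'
from scipy.optimize import least_squares
def box(q,lo,hi):
    c=(np.array(lo)+hi)/2; d=np.abs(q-c)-(np.array(hi)-lo)/2
    return np.linalg.norm(np.maximum(d,0),axis=1)+np.minimum(d.max(1),0)
def lsd(q):
    return np.minimum(box(q,[-.004,-.085,-.025],[.004,.085,.025]),box(q,[-.004,-.085,-.025],[.046,.085,-.017]))
def fit(pts,x0,tilt=0.,free=3,zfix=None):
    # params x,y,yaw,(z,tilt,roll)
    def pose(v):
        r=R.from_euler("ZYX",[v[2],(v[4] if free>4 else tilt),(v[5] if free>5 else 0)])
        return r,np.array([v[0],v[1],v[3] if free>3 else zfix])
    def f(v):
        r,t=pose(v); return lsd(r.inv().apply(pts-t))*1000
    s=least_squares(f,x0,loss="soft_l1",f_scale=2.,x_scale=[.01,.01,.1,.01,.1,.1][:len(x0)])
    r,t=pose(s.x); return t,r,np.median(np.abs(f(s.x)))
def yellow(im):
    h=cv2.cvtColor(im,cv2.COLOR_BGR2HSV); return (h[...,0]>15)&(h[...,0]<32)&(h[...,1]>110)&(h[...,2]>50)
def sel(P,im,c,rad,z0,z1):
    m=yellow(im)&np.isfinite(P[...,2]); q=P[m]
    return q[(np.hypot(q[:,0]-c[0],q[:,1]-c[1])<rad)&(q[:,2]>z0)&(q[:,2]<z1)]
E
python3 - <<'E'
from h import *
L={};M={}
for n in ["scene","top"]:
    d=np.load(n+".npz")
    L[n]=sel(d["P"],d["im"],(.61,-.19),.13,-.01,.08); M[n]=sel(d["P"],d["im"],(.54,.15),.13,.06,.2)
L["both"]=np.vstack([L["scene"],L["top"]]);M["both"]=np.vstack([M["scene"],M["top"]])
for n in L:
    t,r,e=fit(L[n],[.6,-.19,0.],zfix=.025); print(n,len(L[n]),"loose",t,r.as_euler("ZYX"),e)
    t,r,e=fit(M[n],[.53,.15,0.,.11,-np.pi/6],free=5); print(n,len(M[n]),"mate",t,r.as_euler("ZYX"),e, "end",t+r.apply([-.004,-.085,-.025]),"corner",t+r.apply([-.004,0,-.025]))
E
```

```text
scene 901 loose [ 0.61674095 -0.18773509  0.025     ] [0.11847632 0.         0.        ] 2.08483797660098
scene 676 mate [0.53059065 0.15587753 0.11119556] [-0.00977284 -0.51838378  0.        ] 1.429830167494042 end [0.53867198 0.07079449 0.08749813] corner [0.53950266 0.15579043 0.08749813]
top 782 loose [ 0.61274833 -0.18967386  0.025     ] [0.12442973 0.         0.        ] 1.1421163641939636
top 1292 mate [0.53191029 0.15562737 0.1083348 ] [-0.00774309 -0.5322416   0.        ] 0.9442842093074925 end [0.54049183 0.07055838 0.08476315] corner [0.54114998 0.15555583 0.08476315]
both 1683 loose [ 0.61187833 -0.18868354  0.025     ] [0.12556084 0.         0.        ] 1.6566893541789
both 1968 mate [0.5316567  0.15570337 0.10901911] [-0.00867813 -0.51983551  0.        ] 1.2649158599064068 end [0.53986556 0.07062893 0.08533463] corner [0.54060319 0.15562573 0.08533463]
```

Call:
jog_arm(
  steps=[
    {"dp": [0,0,0],"delta_rot": [0,0,9.5],"grip": 1},
    {"dp": [0,0,0],"delta_rot": [0,0,9.5],"grip": 1},
    {"dp": [0,0,0],"delta_rot": [0,0,9.5],"grip": 1},
    {"dp": [0,0,0],"delta_rot": [0,0,9.5],"grip": 1},
    {"dp": [0,0,0],"delta_rot": [0,0,9.5],"grip": 1},
    {"dp": [0,0,0],"delta_rot": [0,0,9.5],"grip": 1},
    {"dp": [0,0,0],"delta_rot": [0,0,9.3],"grip": 1},
  ],
)

```text
time: 2.17
position: [0.1856, 0.6229, 0.2313]
tcp_rot: [0.664, 0.748, -0.0, -0.0]
contact_force: [-0.5, -0.3, -0.6]
width: 0.0856
grasp_force: 0.0
```

Call:
jog_arm(
  steps=[
    {"dp": [-48,17,0],"delta_rot": [0,0,0],"grip": 1},
    {"dp": [-48,17,0],"delta_rot": [0,0,0],"grip": 1},
    {"dp": [-48,17,0],"delta_rot": [0,0,0],"grip": 1},
    {"dp": [-48,17,0],"delta_rot": [0,0,0],"grip": 1},
    {"dp": [-48,17,0],"delta_rot": [0,0,0],"grip": 1},
    {"dp": [-48,17,0],"delta_rot": [0,0,0],"grip": 1},
    {"dp": [-48,17,0],"delta_rot": [0,0,0],"grip": 1},
    {"dp": [-48,17,0],"delta_rot": [0,0,0],"grip": 1},
    {"dp": [-48,17,0],"delta_rot": [0,0,0],"grip": 1},
    {"dp": [-48,17,0],"delta_rot": [0,0,0],"grip": 1},
    {"dp": [-48,17,5],"delta_rot": [0,0,0],"grip": 1},
    {"dp": [-48,17,5],"delta_rot": [0,0,0],"grip": 1},
    {"dp": [-48,17,5],"delta_rot": [0,0,0],"grip": 1},
    {"dp": [-48,17,5],"delta_rot": [0,0,0],"grip": 1},
    {"dp": [-48,17,5],"delta_rot": [0,0,0],"grip": 1},
    {"dp": [-48,17,5],"delta_rot": [0,0,0],"grip": 1},
    {"dp": [-48,17,5],"delta_rot": [0,0,0],"grip": 1},
    {"dp": [-48,17,5],"delta_rot": [0,0,0],"grip": 1},
    {"dp": [-48,17,5],"delta_rot": [0,0,0],"grip": 1},
    {"dp": [0,0,0],"delta_rot": [0,0,0],"grip": 1},
  ],
)

```text
time: 4.68
position: [0.6185, -0.2476, 0.1853]
tcp_rot: [0.664, 0.748, -0.001, 0.001]
contact_force: [-1.0, -0.5, -0.3]
width: 0.0853
grasp_force: 0.0
```

```bash
cat >> h.py <<'E'
def rel(pos,rot):
    s=ctrl.sense(); r=R.from_quat(s["tcp_rot"])
    print("dp mm",np.round(r.inv().apply(np.array(pos)-s["position"])*1000,1),"rot deg",np.round(np.degrees((r.inv()*rot).as_rotvec()),1))
def down(yaw): # tool y along local x at yaw
    c,s=np.cos(yaw),np.sin(yaw); return R.from_matrix(np.array([[-s,c,0],[c,s,0],[0,0,-1]]).T.T)
E
python3 - <<'E'
from h import *
s=ctrl.sense();print(s["position"],R.from_quat(s["tcp_rot"]).as_matrix(),s["q"],s["time"])
p=ctrl.snapshot("wrist");P=cloud(p);cv2.imwrite("pics/w1.png",p["image"])
q=sel(P,p["image"],(.61,-.19),.14,-.01,.08)
t,r,e=fit(q,[.613,-.189,.124],zfix=.025);print(len(q),t,r.as_euler("ZYX"),e)
print(down(.124).as_matrix())
E
```

```text
[ 0.61849066 -0.24761769  0.18533811] [[-0.11782867  0.99303341 -0.00102386]
 [ 0.99302956  0.11782503 -0.00309002]
 [-0.00294786 -0.00138082 -0.9999947 ]] [ 0.11437067  0.55316487  0.31994295  1.56947953 -0.18796694  1.04943289
  0.60167347] 4.675
9723 [ 0.6093579  -0.19040946  0.025     ] [0.1345362 0.        0.       ] 0.6293774791631888
[[-0.12368247  0.99232185  0.        ]
 [ 0.99232185  0.12368247  0.        ]
 [ 0.          0.         -1.        ]]
```

View pics/w1.png

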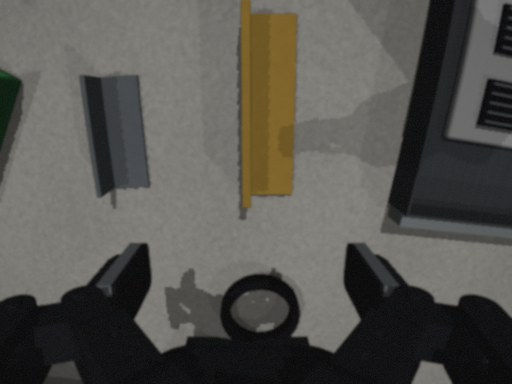

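The wrist view shows the loose yellow angle at (268,105), with the grey one to the left at (115,135). It fits to about (0.610, -0.190) with yaw 0.13. I'll grasp it 55 mm from its centre, towards the -y end.

Call:
jog_arm(
  steps=[
    {"dp": [3.2,-1,19],"delta_rot": [0,0,-0.8],"grip": 0.7},
    {"dp": [0,0,25],"delta_rot": [0,0,0],"grip": 0.7},
    {"dp": [0,0,25],"delta_rot": [0,0,0],"grip": 0.7},
    {"dp": [0,0,25],"delta_rot": [0,0,0],"grip": 0.7},
    {"dp": [0,0,25],"delta_rot": [0,0,0],"grip": 0.7},
    {"dp": [0,0,20],"delta_rot": [0,0,0],"grip": 0.7},
    {"dp": [0,0,15],"delta_rot": [0,0,0],"grip": 0.7},
    {"dp": [0,0,10],"delta_rot": [0,0,0],"grip": 0.7},
    {"dp": [0,0,5],"delta_rot": [0,0,0],"grip": 0.7},
    {"dp": [0,0,0],"delta_rot": [0,0,0],"grip": 0.7},
  ],
  squeeze=80,
)

```text
time: 5.98
position: [0.6177, -0.2393, 0.0173]
tcp_rot: [0.657, 0.754, 0.0, 0.0]
contact_force: [-0.6, 0.3, 0.5]
width: 0.06
grasp_force: 0.0
```

Call:
jog_arm(
  steps=[
    {"dp": [0,0,0],"delta_rot": [0,0,0],"grip": 0.3},
    {"dp": [0,0,0],"delta_rot": [0,0,0],"grip": 0.2},
    {"dp": [0,0,0],"delta_rot": [0,0,0],"grip": 0},
    {"dp": [0,0,0],"delta_rot": [0,0,0],"grip": 0},
    {"dp": [0,0,0],"delta_rot": [0,0,0],"grip": 0},
    {"dp": [0,0,0],"delta_rot": [0,0,0],"grip": 0},
    {"dp": [0,0,0],"delta_rot": [0,0,0],"grip": 0},
    {"dp": [0,0,0],"delta_rot": [0,0,0],"grip": 0},
  ],
)

```text
time: 6.98
position: [0.618, -0.2393, 0.0179]
tcp_rot: [0.657, 0.754, 0.0, 0.0]
contact_force: [-0.9, 0.2, 5.1]
width: 0.0067
grasp_force: 78.9
```

Call:
jog_arm(
  steps=[
    {"dp": [0,0,-5],"delta_rot": [0,0,0],"grip": 0},
    {"dp": [0,0,-15],"delta_rot": [0,0,0],"grip": 0},
    {"dp": [0,0,-25],"delta_rot": [0,0,0],"grip": 0},
    {"dp": [0,0,-30],"delta_rot": [0,0,0],"grip": 0},
    {"dp": [0,0,-30],"delta_rot": [0,0,0],"grip": 0},
    {"dp": [0,0,-30],"delta_rot": [0,0,0],"grip": 0},
    {"dp": [0,0,-30],"delta_rot": [0,0,0],"grip": 0},
    {"dp": [0,0,-20],"delta_rot": [0,0,0],"grip": 0},
    {"dp": [0,0,-10],"delta_rot": [0,0,0],"grip": 0},
    {"dp": [0,0,0],"delta_rot": [0,0,0],"grip": 0},
    {"dp": [0,0,0],"delta_rot": [0,0,0],"grip": 0},
  ],
)

```text
time: 8.35
position: [0.6167, -0.2388, 0.2108]
tcp_rot: [0.657, 0.754, -0.0, -0.001]
contact_force: [0.2, 0.3, -3.0]
width: 0.0069
grasp_force: 78.1
```

```bash
cat >> h.py <<'E'
def held(n="wrist",save=None):
    s=ctrl.sense(); r0=R.from_quat(s["tcp_rot"]); p0=s["position"]
    p=ctrl.snapshot(n);P=cloud(p)
    if save: cv2.imwrite(save,p["image"])
    m=yellow(p["image"])&np.isfinite(P[...,2]); q=r0.inv().apply(P[m]-p0)
    # tool: x along part y, y along part x, z = -part z ; part frame = tool axes permuted
    A=np.array([[0,1,0],[1,0,0],[0,0,-1.]]); q=q@A.T
    q=q[(np.abs(q[:,0]-.02)<.05)&(np.abs(q[:,1]-.05)<.12)&(np.abs(q[:,2])<.05)]
    t,r,e=fit(q,[0,.05,0,.01,0,0],free=6)
    print(n,len(q),"part in toolP",np.round(t*1000,1),"ZYX deg",np.round(r.as_euler("ZYX",degrees=True),2),"err",round(e,2))
    return t,r
E
python3 - <<'E'
from h import *
s=ctrl.sense();print(s["position"],s["grasp_force"],s["contact_force"],s["moment"])
held("wrist","pics/w2.png");held("top");held("scene")
E
```

```text
[ 0.61673781 -0.2387516   0.21084769] 78.0956768989563 [ 0.21072237  0.320819   -2.96117918] [-0.16238731  0.0435794   0.01234299]
wrist 29896 part in toolP [-2.3 58.6  8.9] ZYX deg [-1.05 -0.72 -5.23] err 1.46
top 907 part in toolP [ 1.6 49.8  6.6] ZYX deg [-0.74 -0.01  0.13] err 0.91
scene 896 part in toolP [ 1.3 51.2  7.5] ZYX deg [-0.77 -0.99  0.48] err 1.35
```

View pics/w2.png

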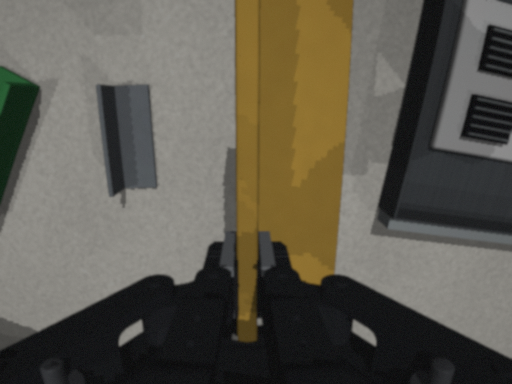

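The part is held straight: top and scene agree on about (0, 50.5, 7.3) mm from the TCP with no droop. Next I work out the approach above the V.

```bash
cat >> h.py <<'E'
A=np.array([[0,1,0],[1,0,0],[0,0,-1.]])
RM=R.from_euler("ZYX",[-.008,-np.pi/6,0]); CM=np.array([.541,.1556,.085]); TM=CM+RM.apply([.004,0,.025])
RT=R.from_matrix(RM.as_matrix()@A.T)  # tool rot aligned with mate
def tgt(x,y,z,off=(0,.0505,.0073)):
    return TM+RM.apply(np.array([x,y,z])/1000-np.array(off))
E
python3 - <<'E'
from h import *
print(TM,np.linalg.det(RT.as_matrix()))
s=ctrl.sense();r=R.from_quat(s["tcp_rot"])
print(s["position"],tgt(68,-55,68),tgt(8,-55,8))
rel(tgt(68,-55,68),RT)
print("after rot:",RT.inv().apply(tgt(68,-55,68)-s["position"])*1000)
E
```

```text
[0.53196439 0.15567229 0.10865064] 1.0
[ 0.61691976 -0.23889971  0.21103282] [0.55965921 0.04994735 0.19521838] [0.53769839 0.05012304 0.11325685]
dp mm [294.  -17.   16.1] rot deg [-30.1  -2.2   8.2]
after rot: [288.37973254 -59.49589065 -16.08902504]
```

Call:
jog_arm(
  steps=[
    {"dp": [0,0,0],"delta_rot": [-6,-0.4,1.6],"grip": 0},
    {"dp": [0,0,0],"delta_rot": [-6,-0.4,1.6],"grip": 0},
    {"dp": [0,0,0],"delta_rot": [-6,-0.4,1.6],"grip": 0},
    {"dp": [0,0,0],"delta_rot": [-6,-0.5,1.7],"grip": 0},
    {"dp": [0,0,0],"delta_rot": [-6,-0.5,1.7],"grip": 0},
    {"dp": [20,-4,-1],"delta_rot": [0,0,0],"grip": 0},
    {"dp": [30,-6,-2],"delta_rot": [0,0,0],"grip": 0},
    {"dp": [40,-8,-2],"delta_rot": [0,0,0],"grip": 0},
    {"dp": [40,-8,-2],"delta_rot": [0,0,0],"grip": 0},
    {"dp": [40,-8,-2],"delta_rot": [0,0,0],"grip": 0},
    {"dp": [40,-8,-2],"delta_rot": [0,0,0],"grip": 0},
    {"dp": [35,-8,-2],"delta_rot": [0,0,0],"grip": 0},
    {"dp": [25,-6,-2],"delta_rot": [0,0,0],"grip": 0},
    {"dp": [18,-3,-1],"delta_rot": [0,0,0],"grip": 0},
    {"dp": [0,0,0],"delta_rot": [0,0,0],"grip": 0},
    {"dp": [0,0,0],"delta_rot": [0,0,0],"grip": 0},
  ],
)

```text
time: 10.5
position: [0.5608, 0.0487, 0.1966]
tcp_rot: [0.686, 0.68, 0.182, 0.184]
contact_force: [0.3, -0.9, -2.1]
width: 0.0066
grasp_force: 78.5
```

Run:
```python
from h import *
s=ctrl.sense();print(s["position"],s["q"],s["grasp_force"])
rel(tgt(68,-55,68),RT);rel(tgt(20,-55,20),RT)
for n in ["top","scene"]:
    p=ctrl.snapshot(n);P=cloud(p);im=p["image"]
    m=yellow(im)&np.isfinite(P[...,2]);q=P[m]
    c=TM+RM.apply([.068,-.055,.068]);q1=q[np.linalg.norm(q-c,axis=1)<.12]
    d=RM.inv().apply(q1-TM);q1=q1[(d[:,0]+d[:,2])>.063]
    t,r,e=fit(q1,[*c[:2],0,c[2],-.52,0],free=6)
    print(n,len(q1),"part in mate mm",RM.inv().apply(t-TM)*1000,np.degrees((RM.inv()*r).as_rotvec()),e)
    cv2.imwrite(f"pics/{n}3.png",cv2.resize(im[120:280,170:340] if n=="scene" else im[100:240,160:320],None,fx=3.5,fy=3.5,interpolation=3))
```

```text
[0.56082265 0.04867495 0.19655253] [-0.64317771  0.12056096  0.47221801  2.27707075  0.179118    0.24635761
 -0.36035038] 78.45119118690491
dp mm [ 1.3 -1.7  0.6] rot deg [-0.   0.  -0.1]
dp mm [  1.2 -49.7  48.6] rot deg [-0.   0.  -0.1]
top 1276 part in mate mm [ 71.70896642 -56.1639101   66.95987214] [-0.24389689  0.1873453   0.13723004] 0.9198643734779608
scene 985 part in mate mm [ 71.43210361 -55.78199979  69.98820026] [-0.22358278  0.05205977 -0.22680993] 1.1530824959257897
```

View pics/scene3.png

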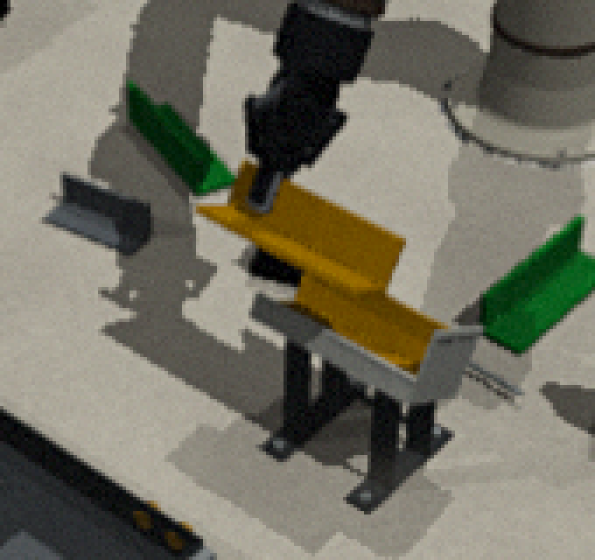

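The scene view shows the part held by its -y end, parallel to and above the V. I'll descend along the bisector and watch the wrist joints.

Call:
jog_arm(
  steps=[
    {"dp": [1,-8,8],"delta_rot": [0,0,0],"grip": 0},
    {"dp": [0,-11,10],"delta_rot": [0,0,0],"grip": 0},
    {"dp": [0,-11,10],"delta_rot": [0,0,0],"grip": 0},
    {"dp": [0,-10,10],"delta_rot": [0,0,0],"grip": 0},
    {"dp": [0,-8,7],"delta_rot": [0,0,0],"grip": 0},
    {"dp": [0,-4,4],"delta_rot": [0,0,0],"grip": 0},
    {"dp": [0,0,0],"delta_rot": [0,0,0],"grip": 0},
    {"dp": [0,0,0],"delta_rot": [0,0,0],"grip": 0},
  ],
)

```text
time: 11.6
position: [0.5413, 0.0488, 0.1331]
tcp_rot: [0.687, 0.68, 0.179, 0.184]
contact_force: [-0.5, 0.4, -2.6]
width: 0.0068
grasp_force: 78.4
```

Run:
```python
from h import *
s=ctrl.sense();print(s["position"],s["q"],s["grasp_force"],s["contact_force"],s["moment"])
rel(tgt(8,-55,8),RT)
```

```text
[0.54125131 0.04880663 0.13307885] [ 0.05451053  0.23228419 -0.29319249  2.33953252  1.20973904  0.19340217
 -1.38029153] 78.42408657073975 [-0.47657739  0.35452674 -2.5660037 ] [-0.10349461  0.85501904 -0.03769856]
dp mm [  1.4 -12.9  15.4] rot deg [-0.3  0.3 -0. ]
```

Call:
jog_arm(
  steps=[
    {"dp": [0,-2,3],"delta_rot": [0,0,0],"grip": 0},
    {"dp": [0,-3,3],"delta_rot": [0,0,0],"grip": 0},
    {"dp": [0,0,0],"delta_rot": [0,0,0],"grip": 0},
  ],
)

```text
time: 11.98
position: [0.5399, 0.0493, 0.1256]
tcp_rot: [0.686, 0.68, 0.179, 0.184]
contact_force: [1.0, -0.0, -2.6]
width: 0.0069
grasp_force: 78.4
```

Run:
```python
from h import *
s=ctrl.sense();print(s["position"],s["q"],s["grasp_force"],s["contact_force"],s["moment"])
rel(tgt(8,-55,8),RT)
```

```text
[0.53990106 0.04929967 0.12560053] [ 0.06394791  0.24926078 -0.30645767  2.34643622  1.33523797  0.19407287
 -1.5045274 ] 78.42557787895203 [ 0.99502795 -0.04374942 -2.62028748] [-0.14726388  0.89940798 -0.0205739 ]
dp mm [ 0.9 -8.   9.6] rot deg [-0.3  0.3  0. ]
```

Call:
jog_arm(
  steps=[
    {"dp": [0,-3,3],"delta_rot": [0,0,0],"grip": 0},
    {"dp": [0,-3,3],"delta_rot": [0,0,0],"grip": 0},
    {"dp": [0,0,0],"delta_rot": [0,0,0],"grip": 0},
  ],
)

```text
time: 12.35
position: [0.5377, 0.0492, 0.1174]
tcp_rot: [0.686, 0.68, 0.179, 0.184]
contact_force: [0.3, -0.5, -2.8]
width: 0.0068
grasp_force: 78.4
```

```bash
cat >> h.py <<'E'
def near(c,rad=.12,thr=.0):
    for n in ["top","scene"]:
        p=ctrl.snapshot(n);P=cloud(p);im=p["image"]
        m=yellow(im)&np.isfinite(P[...,2]);q=P[m];d=RM.inv().apply(q-TM)-np.array(c)/1000
        k=(np.abs(d[:,1])<.1)&(d[:,0]>-.012)&(d[:,0]<.06)&(d[:,2]>-.03)&(d[:,2]<.04);q=q[k]
        c0=TM+RM.apply(np.array(c)/1000)
        t,r,e=fit(q,[*c0[:2],0,c0[2],-.52,0],free=6)
        print(n,len(q),"part in mate mm",np.round(RM.inv().apply(t-TM)*1000,1),np.round(np.degrees((RM.inv()*r).as_rotvec()),2),round(e,2))
        cv2.imwrite(f"pics/{n}_last.png",cv2.resize(im[120:280,170:340] if n=="scene" else im[100:240,160:320],None,fx=3.5,fy=3.5,interpolation=3))
E
python3 - <<'E'
from h import *
s=ctrl.sense();print(s["position"],s["q"],s["grasp_force"],s["contact_force"],s["moment"])
rel(tgt(8,-55,8),RT)
near((11,-55,11))
E
```

```text
[0.53767774 0.04920131 0.11744277] [ 0.06318148  0.26610608 -0.30770329  2.35538742  1.46683173  0.19480995
 -1.63642508] 78.42196583747864 [ 0.3240558  -0.53390343 -2.84654752] [-0.10349306  0.84179121  0.05421241]
dp mm [ 0.9 -2.1  3.6] rot deg [-0.3  0.3  0. ]
top 1285 part in mate mm [ 11.3 -47.9   9.4] [-0.55 -0.46  0.66] 1.32
scene 964 part in mate mm [ 12.4 -47.7  13.1] [-0.68  1.23  2.  ] 1.54
```

Call:
jog_arm(
  steps=[
    {"dp": [0,-2,2],"delta_rot": [0,0,0],"grip": 0},
    {"dp": [0,0,0],"delta_rot": [0,0,0],"grip": 0},
  ],
)

```text
time: 12.7
position: [0.5375, 0.0492, 0.1152]
tcp_rot: [0.686, 0.68, 0.179, 0.184]
contact_force: [-1.1, -0.1, -0.3]
width: 0.0069
grasp_force: 78.9
```

Call:
jog_arm(
  steps=[
    {"dp": [0,-1.5,1.5],"delta_rot": [0,0,0],"grip": 0},
    {"dp": [0,0,0],"delta_rot": [0,0,0],"grip": 0},
  ],
)

```text
time: 12.95
position: [0.5376, 0.0489, 0.1144]
tcp_rot: [0.686, 0.68, 0.18, 0.185]
contact_force: [-8.7, -1.1, 13.4]
width: 0.0064
grasp_force: 81.6
```

Flat leg is in contact (force along the mate's z). I'll now move along -x to the upright leg.

Call:
jog_arm(
  steps=[
    {"dp": [0,-1.5,-0.5],"delta_rot": [0,0,0],"grip": 0},
    {"dp": [0,0,0],"delta_rot": [0,0,0],"grip": 0},
  ],
)

```text
time: 13.2
position: [0.5359, 0.0492, 0.1136]
tcp_rot: [0.686, 0.68, 0.18, 0.185]
contact_force: [-4.7, -0.3, 9.6]
width: 0.0067
grasp_force: 80.5
```

Call:
jog_arm(
  steps=[
    {"dp": [0,-1.5,0],"delta_rot": [0,0,0],"grip": 0},
    {"dp": [0,0,0],"delta_rot": [0,0,0],"grip": 0},
  ],
)

```text
time: 13.45
position: [0.5353, 0.0492, 0.1132]
tcp_rot: [0.686, 0.68, 0.18, 0.185]
contact_force: [-2.5, -0.8, 8.9]
width: 0.0068
grasp_force: 80.4
```

Run:
```python
from h import *
s=ctrl.sense();print(s["position"],s["q"],s["grasp_force"])
print("F in mate",RM.inv().apply(s["contact_force"]+[0,0,2.7]))
rel(tgt(8,-55,8),RT)
near((8,-55,8))
```

```text
[0.53530215 0.04921305 0.11322513] [ 0.0601592   0.2732691  -0.30705744  2.36532149  1.57118464  0.19721331
 -1.7433101 ] 80.40980458259583
F in mate [ 3.62778722 -0.8378716  11.24732327]
dp mm [0.9 2.1 1.2] rot deg [-0.   0.3  0. ]
top 1300 part in mate mm [  7.5 -47.4   7.2] [-0.03 -1.54  0.14] 1.17
scene 933 part in mate mm [  7.7 -47.4  11.2] [-0.15  0.43  0.43] 1.43
```

View pics/scene_last.png

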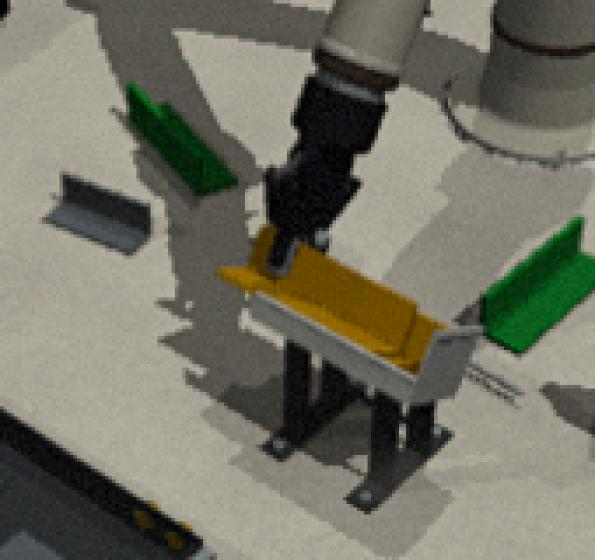

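Laid in the V; the free end sits against its mate near the plate. One more nudge in -x to confirm contact with the upright leg.

Call:
jog_arm(
  steps=[
    {"dp": [0,-1.5,0],"delta_rot": [0,0,0],"grip": 0},
    {"dp": [0,0,0],"delta_rot": [0,0,0],"grip": 0},
  ],
)

```text
time: 13.8
position: [0.5352, 0.0492, 0.1131]
tcp_rot: [0.686, 0.68, 0.181, 0.186]
contact_force: [0.8, -0.6, 7.6]
width: 0.0069
grasp_force: 80.0
```

Run:
```python
from h import *
s=ctrl.sense();print("F in mate",RM.inv().apply(s["contact_force"]+[0,0,2.7]))
rel(tgt(8,-55,8),RT)
```

```text
F in mate [ 5.79749963 -0.63752285  8.4900233 ]
dp mm [0.9 2.2 1.2] rot deg [ 0.   0.3 -0. ]
```

Both legs are seated: force on both faces and no more travel. Releasing and retreating.

Call:
jog_arm(
  steps=[
    {"dp": [0,0,0],"delta_rot": [0,0,0],"grip": 0.1},
    {"dp": [0,0,0],"delta_rot": [0,0,0],"grip": 0.2},
    {"dp": [0,0,0],"delta_rot": [0,0,0],"grip": 0.35},
    {"dp": [0,0,0],"delta_rot": [0,0,0],"grip": 0.35},
    {"dp": [0,0,-10],"delta_rot": [0,0,0],"grip": 0.35},
    {"dp": [0,0,-20],"delta_rot": [0,0,0],"grip": 0.35},
    {"dp": [0,0,-20],"delta_rot": [0,0,0],"grip": 0.35},
    {"dp": [0,0,-20],"delta_rot": [0,0,0],"grip": 0.35},
    {"dp": [-20,0,-20],"delta_rot": [0,0,0],"grip": 0.35},
    {"dp": [-40,0,0],"delta_rot": [0,0,0],"grip": 0},
    {"dp": [-20,0,0],"delta_rot": [0,0,0],"grip": 0},
    {"dp": [0,0,0],"delta_rot": [0,0,0],"grip": 0},
  ],
)

```text
time: 15.3
position: [0.4882, -0.0174, 0.1839]
tcp_rot: [0.689, 0.679, 0.177, 0.183]
contact_force: [-0.7, -0.1, -0.3]
width: -0.0
grasp_force: 0.0
```

Run:
```python
from h import *
s=ctrl.sense();print(s["position"],s["q"],s["width"],s["grasp_force"])
rel([.546,-.02,.18],down(0.)) 
print("after rot", down(0.).inv().apply(np.array([.546,-.02,.18])-s["position"])*1000)
near((8,-55,8))
```

```text
[ 0.48824917 -0.01735436  0.18394129] [ 0.49806539  0.0223575  -0.54026659  2.40725101  0.20612333  0.2057464
 -0.24366213] -3.428464359155066e-05 0.0
dp mm [-1.8 48.4 31.9] rot deg [29.5  0.5 -0.8]
after rot [-2.64563907 57.75083149  3.94128871]
top 1493 part in mate mm [  7.8 -47.5   7.5] [ 0.03 -1.03 -0.28] 1.23
scene 1008 part in mate mm [  8.4 -46.6  11.3] [-0.26  0.72  0.16] 1.39
```

View pics/scene_last.png

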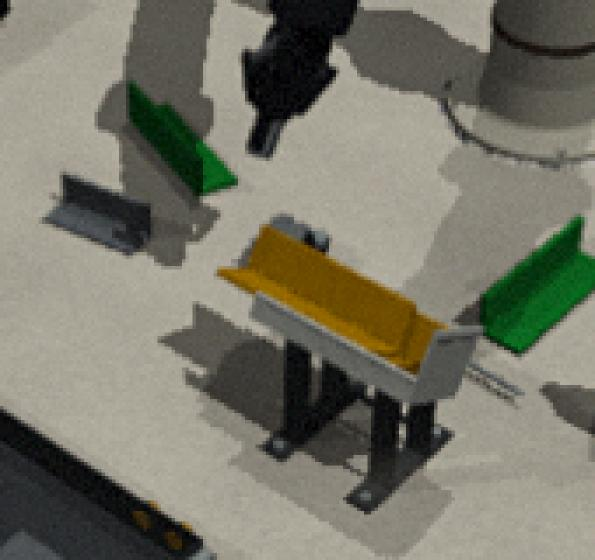

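The angle stays nested in the V after release, with its -y end overhanging. Turning the shut fingers upright behind that end.

Call:
jog_arm(
  steps=[
    {"dp": [-1,12,8],"delta_rot": [3,0,0],"grip": 0},
    {"dp": [-1,13,7],"delta_rot": [6,0,-0.2],"grip": 0},
    {"dp": [-1,13,6],"delta_rot": [7,0.2,-0.2],"grip": 0},
    {"dp": [0,12,3],"delta_rot": [7,0.2,-0.2],"grip": 0},
    {"dp": [0,4,0],"delta_rot": [6.5,0,-0.2],"grip": 0},
    {"dp": [0,0,0],"delta_rot": [0,0,0],"grip": 0},
    {"dp": [0,0,0],"delta_rot": [0,0,0],"grip": 0},
  ],
)

```text
time: 16.27
position: [0.5477, -0.0182, 0.1813]
tcp_rot: [0.705, 0.709, -0.0, 0.001]
contact_force: [-1.3, 0.5, 0.1]
width: -0.0002
grasp_force: 0.0
```

Run:
```python
from h import *
s=ctrl.sense();print(s["position"],s["q"])
rel([.546,-.02,.09],down(-.008))
```

```text
[ 0.54765138 -0.01823465  0.18130478] [ 0.4083797   0.39153786 -0.52488948  1.85508155  0.23785856  0.9569225
 -0.21623068]
dp mm [-1.6 -1.7 91.3] rot deg [0.  0.1 0.8]
```

Descend, then push in +y; contact is expected after about 22 mm.

Call:
jog_arm(
  steps=[
    {"dp": [-2,-1,20],"delta_rot": [0,0,0.8],"grip": 0},
    {"dp": [0,0,25],"delta_rot": [0,0,0],"grip": 0},
    {"dp": [0,0,25],"delta_rot": [0,0,0],"grip": 0},
    {"dp": [0,0,15],"delta_rot": [0,0,0],"grip": 0},
    {"dp": [0,0,6],"delta_rot": [0,0,0],"grip": 0},
    {"dp": [0,0,0],"delta_rot": [0,0,0],"grip": 0},
    {"dp": [6,0,0],"delta_rot": [0,0,0],"grip": 0},
    {"dp": [6,0,0],"delta_rot": [0,0,0],"grip": 0},
    {"dp": [5,0,0],"delta_rot": [0,0,0],"grip": 0},
    {"dp": [5,0,0],"delta_rot": [0,0,0],"grip": 0},
    {"dp": [5,0,0],"delta_rot": [0,0,0],"grip": 0},
    {"dp": [5,0,0],"delta_rot": [0,0,0],"grip": 0},
    {"dp": [5,0,0],"delta_rot": [0,0,0],"grip": 0},
  ],
)

```text
time: 17.9
position: [0.5482, 0.0156, 0.0911]
tcp_rot: [0.711, 0.703, -0.0, 0.001]
contact_force: [-0.0, -2.4, 0.2]
width: 0.0002
grasp_force: 0.0
```

Run:
```python
from h import *
s=ctrl.sense();print(s["position"],s["contact_force"])
near((8,-45,8))
```

```text
[0.54820224 0.01560677 0.0910987 ] [-0.03161296 -2.37326668  0.2038723 ]
top 1226 part in mate mm [  7.3 -31.    7.4] [-0.1  -1.22  0.28] 1.11
scene 991 part in mate mm [  7.9 -35.7  11.2] [-0.03  0.83  0.53] 1.29
```

View pics/scene_last.png

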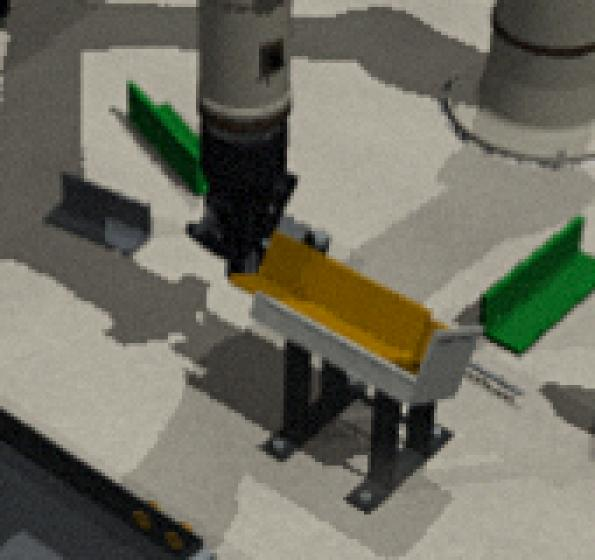

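It slides at about 2.4 N and stays in the V. Pushing on.

Call:
jog_arm(
  steps=[
    {"dp": [5,0,0],"delta_rot": [0,0,0],"grip": 0},
    {"dp": [5,0,0],"delta_rot": [0,0,0],"grip": 0},
    {"dp": [5,0,0],"delta_rot": [0,0,0],"grip": 0},
    {"dp": [5,0,0],"delta_rot": [0,0,0],"grip": 0},
    {"dp": [5,0,0],"delta_rot": [0,0,0],"grip": 0},
    {"dp": [4,0,0],"delta_rot": [0,0,0],"grip": 0},
    {"dp": [3,0,0],"delta_rot": [0,0,0],"grip": 0},
    {"dp": [2,0,0],"delta_rot": [0,0,0],"grip": 0},
    {"dp": [0,0,0],"delta_rot": [0,0,0],"grip": 0},
  ],
)

```text
time: 19.12
position: [0.5483, 0.0502, 0.091]
tcp_rot: [0.71, 0.704, -0.0, 0.0]
contact_force: [-0.0, 0.3, -0.4]
width: -0.0001
grasp_force: 0.0
```

Call:
jog_arm(
  steps=[
    {"dp": [2,0,0],"delta_rot": [0,0,0],"grip": 0},
    {"dp": [1,0,0],"delta_rot": [0,0,0],"grip": 0},
    {"dp": [0,0,0],"delta_rot": [0,0,0],"grip": 0},
  ],
)

```text
time: 19.5
position: [0.5483, 0.0528, 0.091]
tcp_rot: [0.711, 0.704, -0.0, 0.0]
contact_force: [-0.9, -1.7, 0.9]
width: -0.0
grasp_force: 0.0
```

Call:
jog_arm(
  steps=[
    {"dp": [2,0,0],"delta_rot": [0,0,0],"grip": 0},
    {"dp": [1,0,0],"delta_rot": [0,0,0],"grip": 0},
    {"dp": [0,0,0],"delta_rot": [0,0,0],"grip": 0},
  ],
)

```text
time: 19.88
position: [0.5483, 0.0561, 0.091]
tcp_rot: [0.71, 0.704, -0.0, 0.0]
contact_force: [-0.5, -1.5, -0.9]
width: 0.0002
grasp_force: 0.0
```

Call:
jog_arm(
  steps=[
    {"dp": [1.5,0,0],"delta_rot": [0,0,0],"grip": 0},
    {"dp": [0,0,0],"delta_rot": [0,0,0],"grip": 0},
  ],
)

```text
time: 20.12
position: [0.5483, 0.0569, 0.091]
tcp_rot: [0.711, 0.704, -0.0, 0.001]
contact_force: [-0.9, -3.0, 0.6]
width: -0.0001
grasp_force: 0.0
```

Call:
jog_arm(
  steps=[
    {"dp": [1.5,0,0],"delta_rot": [0,0,0],"grip": 0},
    {"dp": [0,0,0],"delta_rot": [0,0,0],"grip": 0},
  ],
)

```text
time: 20.38
position: [0.5483, 0.0569, 0.091]
tcp_rot: [0.711, 0.703, -0.001, 0.001]
contact_force: [-0.7, -6.8, 2.0]
width: -0.0001
grasp_force: 0.0
```

Call:
jog_arm(
  steps=[
    {"dp": [2,0,0],"delta_rot": [0,0,0],"grip": 0},
    {"dp": [0,0,0],"delta_rot": [0,0,0],"grip": 0},
  ],
)

```text
time: 20.62
position: [0.5483, 0.0569, 0.091]
tcp_rot: [0.711, 0.703, -0.002, 0.002]
contact_force: [-2.2, -10.6, 2.7]
width: -0.0002
grasp_force: 0.0
```

Call:
jog_arm(
  steps=[
    {"dp": [-5,0,0],"delta_rot": [0,0,0],"grip": 0},
    {"dp": [-15,0,0],"delta_rot": [0,0,0],"grip": 0},
    {"dp": [-20,0,0],"delta_rot": [0,0,0],"grip": 0},
    {"dp": [-20,0,-20],"delta_rot": [0,0,0],"grip": 0},
    {"dp": [-20,0,-40],"delta_rot": [0,0,0],"grip": 0},
    {"dp": [-30,0,-40],"delta_rot": [0,0,0],"grip": 0},
    {"dp": [-40,0,-20],"delta_rot": [0,0,0],"grip": 0},
    {"dp": [0,0,0],"delta_rot": [0,0,0],"grip": 0},
    {"dp": [0,0,0],"delta_rot": [0,0,0],"grip": 0},
  ],
)

```text
time: 21.75
position: [0.5466, -0.0889, 0.2109]
tcp_rot: [0.711, 0.704, -0.0, 0.0]
contact_force: [0.6, 0.4, -0.6]
width: -0.0003
grasp_force: 0.0
```

Run:
```python
from h import *
near((8,0,8))
im=ctrl.snapshot("top")["image"];b=ctrl.snapshot("scene")["image"]
a=cv2.resize(im[140:200,180:260],(400,300),interpolation=3);c=cv2.resize(b[185:245,235:315],(400,300),interpolation=3)
cv2.imwrite("pics/fin.png",np.hstack([a,c]))
```

```text
top 1402 part in mate mm [ 7.3 -0.3  7.7] [ 0.04 -0.62 -0.04] 1.03
scene 791 part in mate mm [ 7.4 -0.4 11.2] [-0.15  0.68 -0.  ] 1.17
```

View pics/fin.png

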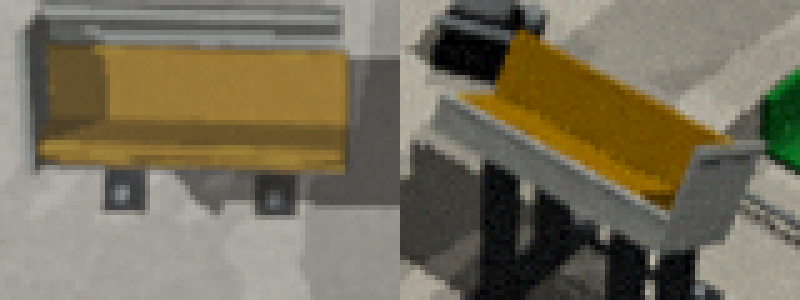

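Both views show the angle nested and against the end plate, with its open end flush with its mate's. The fit gives x 7.3, y -0.3 and z 7.7 mm from the top camera. The scene camera reads z high, as it did for the mate.

```bash
python3 -c "
from cell import ctrl
print(ctrl.hand_in())"
```

```text
the job is handed in; nothing more can be done
None
```

The loose yellow angle lies nested in its mate in the tray, pushed home against the end plate and let go, and the job is handed in; the verdict wasn't shown, but my last camera fit put it about 0.3 mm from flush.

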